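# Find the rolling pin that runs out of true

## Task

One of the three small rolling pins on the stone slab has its barrel off-centre in its end rings. Take the icing smoother by its handle and, pressing lightly, roll the pins along the slab under its sole for a quarter turn or more until you feel which one bobs up and down (stop once you have found it); never press hard. Then stand the smoother back on the worktop beside the slab, put the bad pin into the wooden tray and leave the two good pins on the slab, never lifted off it, and the other things where they are.

Things in the scene. Friction and masses are not known exactly. Their poses are not given: they have to be found in the camera images.
- slab: fixed flat stone slab, 270 mm (x) by 470 mm (y) and 18 mm thick; origin at the centre of its underside, on the worktop; the three pins lie on it side by side, about 150 mm apart
- pin_a: one of three look-alike small rolling pins on the slab, 0.2 kg: wooden barrel 28 mm thick, 84 mm long, between two grey end rings 40 mm across, 12 mm wide (108 mm overall). It rolls on its rings; the barrel clears the slab by about 6 mm. Origin: on the rings' axis at mid length, 20 mm over the slab. y runs along the pin; at the start x is level (the way to roll it), z up
- pin_b: second pin, looks as pin_a. Exactly one pin is bad, names do not tell which: its barrel sits 3 mm off its rings' axis, so the barrel top (steady 34 mm over the slab on good pins) goes between 31 and 37 mm, once a turn. The rings and this origin run level on all three. The offset starts level, to one side, so all tops start near 34 mm
- pin_c: third pin, looks as pin_a. A pin under a flat sole that does not slip turns 1 rad, and moves on by 20 mm, for every 34 mm that the sole moves along; it hardly rolls on by itself. Ring tops stand 40 mm over the slab, so a sole must go between the rings.
- smoother: loose white icing smoother, 0.12 kg, standing beside the slab. Flat sole 110 mm (x) by 44 mm (y), 8 mm thick, goes between a pin's rings; it is sprung under a back plate (3 N per mm, 7 mm travel). On the plate, 22 mm up, an upright bar handle 18 mm thick (x), 42 mm long (y), top 59 mm up (grip it across x). Origin: centre of the sole's underside; z up
- tray: fixed open wooden tray for the bad pin, on the worktop at the other side of the slab: 110 mm (x) by 146 mm (y) outside, walls 5 mm thick and 26 mm high, floor 5 mm thick; origin at the centre of its underside; a pin goes in lying along the tray's y axis
- spice_a: bystander: a small spice jar with a red cap, 45 mm across and 106 mm tall; origin at the centre of its underside
- egg_cup: bystander: cream egg cup, 49 mm across and 62 mm tall; origin at the centre of its underside
- garlic_a: bystander: bulb of garlic, 56 mm across; origin at the centre of its underside
There are look-alikes about, which are no part of the job. What is shaped like the smoother but blue is not meant. There is more than one size of the tray; the job needs the smaller.

How it is judged:
On the way, in this order (a step that is already met when the one before it is completed fails the run):
1. the bad pin has been rolled at least about a quarter turn on the slab with the sole of the smoother pressing on it (angle between pin_b's own z axis and vertical above 1.25 rad and contact force between smoother and pin_b above 0.5 N and contact force between pin_b and slab above 0.5 N and contact force between the fingers and smoother above 1 N), for 0.05 s.
2. the bad pin is lifted clear of the slab by the gripper (z of pin_b in the frame of slab above 0.05 m and contact force between the fingers and pin_b above 1 N), for 0.1 s.
At the end, for the whole second after the job is handed in: the bad pin lies at rest inside the wooden tray (its origin within the tray walls and 15 to 32 mm over the tray's underside); the two good pins lie at rest on the slab; the smoother stands at rest on its sole on the worktop (sole within 6 mm of it, upright to 0.1 rad) (x of pin_b in the frame of tray between -0.05 and 0.05 m and y of pin_b in the frame of tray between -0.068 and 0.068 m and z of pin_b in the frame of tray between 0.015 and 0.032 m and linear speed of each of pin_b, pin_a, pin_c, smoother below 0.03 m/s and x of pin_a in the frame of slab between -0.135 and 0.135 m and y of pin_a in the frame of slab between -0.235 and 0.235 m and z of pin_a in the frame of slab between 0.03 and 0.045 m and x of pin_c in the frame of slab between -0.135 and 0.135 m and y of pin_c in the frame of slab between -0.235 and 0.235 m and z of pin_c in the frame of slab between 0.03 and 0.045 m and height (world z) of smoother between -0.004 and 0.006 m and angle between smoother's own z axis and vertical below 0.1 rad); the robot touches nothing.
It fails at once if a pin is pressed hard with the smoother (more than 12 N) (contact force between smoother and pin_a above 12 N or contact force between smoother and pin_b above 12 N or contact force between smoother and pin_c above 12 N).
It fails at once if a good pin is lifted off the slab (by more than 12 mm) (z of any of pin_a, pin_c in the frame of slab above 0.05 m).
It fails at once if a bystander (spice jar, egg cup, garlic) is shifted by more than 20 mm (distance of any of spice_a, egg_cup, garlic_a from where it was at the start of the episode above 0.02 m).
It also fails if it takes over 72 s, if anything falls off the work surface, if the arm or the gripper's body presses on something with over 40 N, if the wrist force passes 120 N, or if a joint passes its speed limit or range.

## Robot

A 6-joint arm with a two-finger parallel gripper is mounted at the origin on a cart in front of the work surface, level with it; the furniture and walls round the work are solid. World frame = base frame: x ahead of the robot, y to its left, z up, the work surface at z = 0. Lengths are in m, angles in rad, forces in N, time in s.
With the tool pointing down it reaches from about 0.4 to 0.825 m from the base axis. Payload 7 kg.
Tool frame: the origin (TCP) lies between the finger pads; the fingertips stand 11 mm ahead of it and the grasp point (between the pads) lies 8 mm behind it (arm.tips_ahead is the distance from the TCP to the fingertips, in m); z points along the fingers, x is the direction in which the jaws open and shut, and the axes are right-handed (so a half turn about z gives the same grasp; the last joint's range is limited). The gripper opens to 88 mm and grips with 3 to 60 N. Pads are 19 mm wide; open, the fingers measure 130 mm over their backs; the gripper's body (78 mm by 193 mm) begins 47 mm behind the grasp point.
Start: joints at [1.527, 0.359, 0.012, 0, -1.224, -0.288], TCP at [0.22, 0.638, 0.238] pointing down, gripper open.
Joint ranges: [-3.07, 3.07], [-1.43, 2.12], [-1.02, 1.25], [-3.03, 1.67], [-3.05, -0], [-3.03, 3.03]. Speed limits (rad/s): [2.39, 2.39, 3.01, 3.14, 3.14, 3.14].

## Interface

Orientations are given as [roll, pitch, yaw] about the fixed x, y, z axes, in that order (R = Rz(yaw) Ry(pitch) Rx(roll)).
In Python, from station import arm, optics, finder gives the robot as it stands. The module is installed in compiled form; this text tells all that it offers.
- The arm moves only by the tool apply_moves, never from a script. Its argument "increments" is one flat list of numbers, 6 for each row, row after row: the shift along the world's x, y, z in m, then the turn, a rotation vector about the world's x, y, z in rad. In form: [tx, ty, tz, rx, ry, rz, tx, ty, tz, rx, ry, rz, ...]. A call has 1 to 20 rows; each row shifts and turns the pose as measured when the row begins; what a row does not reach is not made up. A row lasts 1/12 s, in which the tool goes at most 41.7 mm and 7.16 degrees, less where a joint would pass 70% of its speed; a pose out of reach is approached as far as the arm can. A call with a gripper value outside its range is refused whole. "hand" is the closure, from 0 (fully open) to 1 (shut), set as the call begins (left out, the last holds). The fingers move at their own pace and stop on an object; "force" is the grip in N (left out, the last holds). Time passes only in rows, so rows that do not move let the fingers close. It gives the time, the measured TCP pose, the force and the opening at its end, in the units of the state.
- arm.get_state(): the state, without advancing time (a new reading comes with each control period).
- optics.grab_frame(name): name is "scene" or "top" or "wrist"; returns the picture (480x640x3 uint8, red, green, blue); there is no depth.
- optics.camera_model(name): a dict with "fx", "fy", "cx", "cy" (pixels), "world_to_cam" (4x4, takes a point from world to camera coordinates); the wrist camera has in their place "T_tool_cam" (4x4, takes a point from camera to tool coordinates, whose origin is the TCP and whose axes are the tool frame's). Camera axes: x right, y up, looking along -z (the intrinsics and any distortion apply to the point x, -y, -z); pixel columns grow to the right and rows downward; lengths in m; the calibration is good to about 2 mm. A picture is of the moment at which its call begins: read the wrist's pose just before it. camera_model takes no time and is no camera call.
- arm.job_done(): hands the job in, once; it reports no verdict.
Trained networks look in the newest picture that a camera, given by its name, has taken for a name from the list of things; names that differ only in an ending like _2 or _b are one class to them, and where a whole thing is asked for, a point or a joint stands for the part that bears it (a point fixed in the world has none). Each returns a list of dicts, best first, with "conf" (0 to 1); they miss things now and then, are a little off and sometimes report something else, mostly with a low value. They report only what shows in the picture. A call takes as long as a camera call. They do not tell look-alikes from the thing itself.
- finder.find_in(camera, name): "box" ([left, top, right, bottom] in pixels, round what is visible of it).
- finder.landmark_of(camera, name): "point" ([column, row] in pixels: a listed point, or the origin of a listed thing).
The state is a dict: "t": time; "q": joint angles; "qd": joint speeds; "joint_efforts": joint torques, N m; "eef_pos": TCP position; "ee_rot": TCP orientation; "force": force on the tool from outside, world axes, zero at the start; "moment": the same for the moment, N m; "width": finger opening in m.
Only numpy, scipy, OpenCV 4.12 (cv2) and the standard library are available. Lean on these libraries where they do the work, as an engineer would, in place of code of your own. Each camera call takes 0.05 s, during which the arm holds its last target. There are 200 camera calls.

## Working session

There is one attempt and no reset: what is moved stays moved. The work goes in short steps, Python scripts to look and compute and a tool call to move; the robot and the scene stay as the last step left them, time stands still between calls to the robot, and variables do not carry over. Pictures are saved under pics/ and viewed, about 8 in all and at most 12, crops included, and the job is handed in when it is done.

Besides the shell and the picture viewer there is one more tool, called after "Emit:" in YAML: its name, and indented under it one key for each argument. apply_moves: Moves the arm, as the interface text tells. Its arguments: {"type":"object","properties":{"increments":{"type":"array"},"hand":{"type":"number"},"force":{"type":"number"}},"required":["increments"]}

```bash
mkdir -p pics; cat > h.py <<'E'
import numpy as np,cv2
from station import arm,optics,finder
def ray(cam,px,z):
    m=optics.camera_model(cam)
    if cam=='wrist':
        from scipy.spatial.transform import Rotation as R
        s=arm.get_state(); T=np.eye(4); T[:3,:3]=R.from_euler('xyz',s['ee_rot']).as_matrix(); T[:3,3]=s['eef_pos']; C=T@m['T_tool_cam']
    else: C=np.linalg.inv(m['world_to_cam'])
    d=C[:3,:3]@np.array([(px[0]-m['cx'])/m['fx'],-(px[1]-m['cy'])/m['fy'],-1]); o=C[:3,3]
    return o+d*(z-o[2])/d[2]
def save(cam,name,crop=None,k=1):
    im=optics.grab_frame(cam)[:,:,::-1]
    if crop: l,t,r,b=crop; im=im[t:b,l:r]
    cv2.imwrite('pics/'+name,cv2.resize(im,None,fx=k,fy=k,interpolation=cv2.INTER_CUBIC))
E
python3 - <<'E'
from h import *
print({k:v for k,v in optics.camera_model('top').items()})
save('top','top1.png')
Z=dict(slab=.018,pin_a=.038,smoother=0.03,tray=.005,spice_a=.05,egg_cup=.03,garlic_a=.03)
for n,z in Z.items():
    for r in finder.landmark_of('top',n)[:5]: print(n,np.round(r['point']),round(r['conf'],2),np.round(ray('top',r['point'],z),3))
s=arm.get_state();print(s['ee_rot'],s['force'],s['t'])
save('scene','sc1.png')
E
```

```text
{'fx': 485.3067339082144, 'fy': 485.3067339082144, 'cx': 309.4428587436007, 'cy': 239.66191456171714, 'world_to_cam': array([[-0.01118104, -0.99981466, -0.01567254, -0.0260883 ],
       [ 0.98664041, -0.01357856,  0.16234629, -0.56662908],
       [-0.16252901, -0.01364796,  0.98660937, -1.62965996],
       [ 0.        ,  0.        ,  0.        ,  1.        ]])}
slab [301. 242.] 0.96 [ 0.562 -0.002  0.018]
pin_a [299. 261.] 0.57 [0.495 0.005 0.038]
pin_a [258. 265.] 0.5 [0.482 0.144 0.038]
pin_a [344. 252.] 0.49 [ 0.522 -0.153  0.038]
smoother [189. 274.] 0.95 [0.454 0.386 0.03 ]
smoother [146. 285.] 0.78 [0.417 0.533 0.03 ]
smoother [344. 193.] 0.37 [ 0.736 -0.157  0.03 ]
tray [411. 274.] 0.9 [ 0.445 -0.385  0.005]
tray [480. 273.] 0.66 [ 0.446 -0.623  0.005]
tray [345. 190.] 0.53 [ 0.754 -0.162  0.005]
spice_a [274. 196.] 0.77 [0.721 0.09  0.05 ]
egg_cup [344. 251.] 0.63 [ 0.526 -0.153  0.03 ]
egg_cup [342. 191.] 0.56 [ 0.741 -0.151  0.03 ]
egg_cup [191. 276.] 0.39 [0.449 0.377 0.03 ]
garlic_a [406. 212.] 0.71 [ 0.661 -0.375  0.03 ]
[ 3.14159091e+00 -2.66003839e-04 -1.90258545e+00] [-0.29301039  0.04755142 -0.34136801] 0.4
```

View pics/top1.png

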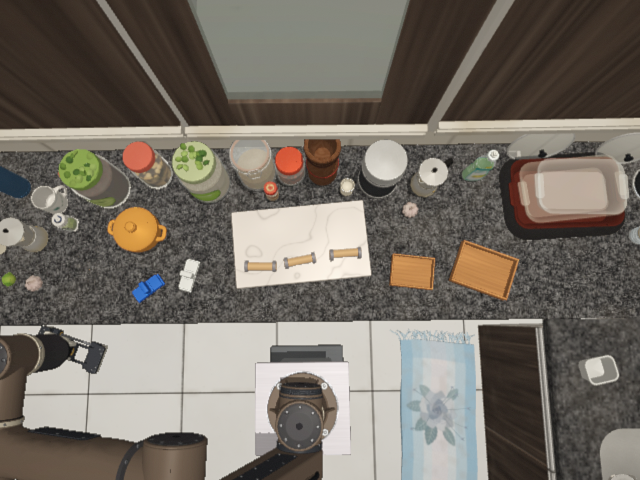

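View pics/sc1.png

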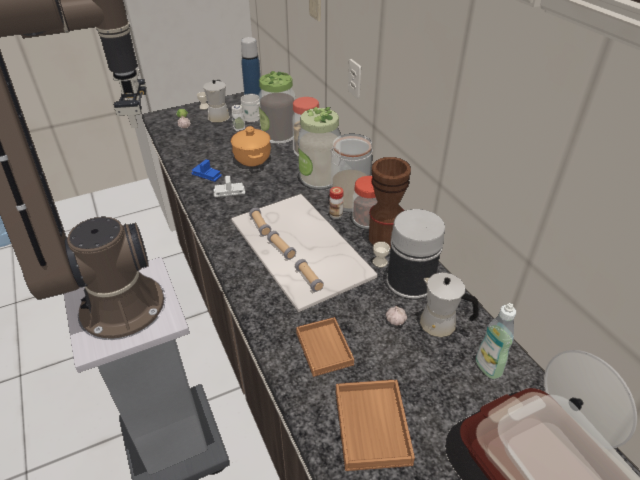

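The white smoother is at (189,275); its look-alike at (148,288) is blue and not meant. The small tray is at (412,272); the larger one at (485,270) is not meant. I'll confirm both in an enlarged crop.

```bash
python3 - <<'E'
from h import *
save('top','top2.png',(125,185,525,305),2)
im=optics.grab_frame('top').astype(int)
# wood barrels / white smoother via masks
def blobs(mask,z,roi,nm):
    l,t,r,b=roi; m=np.zeros(mask.shape,np.uint8); m[t:b,l:r]=mask[t:b,l:r]
    n,lab,st,c=cv2.connectedComponentsWithStats(m)
    for i in range(1,n):
        if st[i,4]<40: continue
        ys,xs=np.where(lab==i); P=np.array([ray('top',(x,y),z)[:2] for x,y in zip(xs,ys)])
        (cx,cy),(w,h),a=cv2.minAreaRect((P*1000).astype(np.float32))
        print(nm,st[i],'px',c[i].round(1),'mean',P.mean(0).round(4),'rect',round(cx),round(cy),round(w),round(h),round(a,1))
R,G,B=im[...,0],im[...,1],im[...,2]
wood=(R-B>45)
blobs(wood,.045,(235,240,368,285),'pin')
blobs(wood,.013,(385,245,440,300),'tray')
white=(im.min(2)>140)
blobs(white,.02,(172,255,206,297),'smoother')
blobs((im.min(2)>140)|wood&0,.018,(225,195,375,292),'slab')
E
```

```text
pin [333 248  25  10 184] px [345.5 252.3] mean [ 0.5207 -0.1565] rect 521 -156 26 83 3.7
pin [287 254  26  12 192] px [299.5 259.9] mean [0.4966 0.0018] rect 497 2 26 85 10.6
pin [248 262  24   8 181] px [259.2 265.7] mean [0.4783 0.1403] rect 479 139 79 24 89.3
tray [ 389  253   46   37 1422] px [412.  271.2] mean [ 0.4559 -0.3877] rect 456 -388 151 114 82.9
smoother [179 259  21  33 426] px [188.2 274.8] mean [0.4524 0.3904] rect 453 394 57 110 74.6Traceback (most recent call last):
  File "<stdin>", line 19, in <module>
  File "<stdin>", line 10, in blobs
  File "h.py", line 4, in ray
    m=optics.camera_model(cam)
ValueError: time passes only in moves, steps and waits
```

View pics/top2.png

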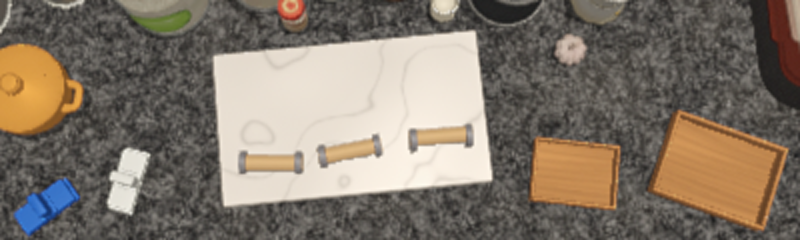

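The crop confirms it: white smoother at crop (128,181), small tray at (575,173), three pins on the slab at (271,162), (350,151) and (441,137). Next I move above the smoother.

Emit:
apply_moves:
  increments: [0.0166,-0.0176,0,0,0,-0.108,0.0166,-0.0176,0,0,0,-0.108,0.0166,-0.0176,0,0,0,-0.108,0.0166,-0.0176,0,0,0,-0.108,0.0166,-0.0176,0,0,0,-0.108,0.0166,-0.0176,0,0,0,-0.108,0.0166,-0.0176,0,0,0,-0.108,0.0166,-0.0176,0,0,0,-0.108,0.0166,-0.0176,0,0,0,-0.108,0.0166,-0.0176,0,0,0,-0.108,0.0166,-0.0176,0,0,0,-0.108,0.0166,-0.0176,0,0,0,-0.108,0.0166,-0.0176,0,0,0,-0.108,0.0166,-0.0176,0,0,0,-0.108,0,0,0,0,0,0]
  hand: 0

```text
t: 1.8
eef_pos: [0.4595, 0.3806, 0.2384]
ee_rot: [3.139, 0.002, 2.797]
force: [0.7, -0.1, 0.1]
width: 0.0878
```

```bash
cat > h.py <<'E'
import numpy as np,cv2
from station import arm,optics,finder
from scipy.spatial.transform import Rotation as R
M={}
def pose(cam):
    if cam not in M: M[cam]=optics.camera_model(cam)
    m=M[cam]
    if cam!='wrist': return np.linalg.inv(m['world_to_cam'])
    s=arm.get_state(); T=np.eye(4); T[:3,:3]=R.from_euler('xyz',s['ee_rot']).as_matrix(); T[:3,3]=s['eef_pos']; return T@m['T_tool_cam']
def ray(cam,px,z,C=None):
    C=pose(cam) if C is None else C; m=M[cam]; px=np.atleast_2d(px)
    d=np.c_[(px[:,0]-m['cx'])/m['fx'],-(px[:,1]-m['cy'])/m['fy'],-np.ones(len(px))]@C[:3,:3].T; o=C[:3,3]
    return (o+d*((z-o[2])/d[:,2])[:,None]).squeeze()
def save(cam,name,crop=None,k=1):
    im=optics.grab_frame(cam)[:,:,::-1]
    if crop: l,t,r,b=crop; im=im[t:b,l:r]
    cv2.imwrite('pics/'+name,cv2.resize(im,None,fx=k,fy=k,interpolation=cv2.INTER_CUBIC))
    return im[:,:,::-1].astype(int)
def blobs(mask,z,cam,C,nm,amin=300):
    n,lab,st,c=cv2.connectedComponentsWithStats(mask.astype(np.uint8))
    for i in range(1,n):
        if st[i,4]<amin: continue
        ys,xs=np.where(lab==i); P=ray(cam,np.c_[xs,ys],z,C)[:,:2]
        (cx,cy),(w,h),a=cv2.minAreaRect((P*1000).astype(np.float32))
        print(nm,st[i],'mean',P.mean(0).round(4),'rect',round(cx),round(cy),round(w),round(h),round(a,1))
E
python3 - <<'E'
from h import *
C=pose('wrist'); print(M['wrist'])
im=save('wrist','w1.png')
for r in finder.landmark_of('wrist','smoother'): print(r, ray('wrist',r['point'],0,C))
blobs(im.min(2)>140,.02,'wrist',C,'white')
print(arm.get_state()['q'])
E
```

```text
{'fx': 392.68263983555096, 'fy': 392.68263983555096, 'cx': 322.189717172334, 'cy': 242.06598684195382, 'T_tool_cam': array([[ 9.99999989e-01,  8.84516897e-06,  1.47470439e-04,
         1.23888651e-04],
       [ 4.90067992e-05, -9.61546195e-01, -2.74643246e-01,
        -7.27604943e-02],
       [ 1.39370373e-04,  2.74643250e-01, -9.61546185e-01,
        -1.47389599e-01],
       [ 0.00000000e+00,  0.00000000e+00,  0.00000000e+00,
         1.00000000e+00]])}
{'point': [415.7, 320.7], 'conf': 0.76} [0.40730296 0.53399627 0.        ]
{'point': [329.5, 212.5], 'conf': 0.75} [0.45546605 0.38981116 0.        ]
white [    0     0   320   149 27432] mean [0.5732 0.1962] rect 542 177 266 119 4.6
white [  477     0   163   173 22340] mean [0.2251 0.3402] rect 220 339 129 137 0.0
white [ 462   19   47  159 2026] mean [0.2918 0.3361] rect 292 339 136 11 90.0
white [  513   132   127   153 15344] mean [0.2282 0.4708] rect 228 480 142 115 89.3
white [ 499  177   35  108 1263] mean [0.2917 0.4633] rect 292 466 11 114 0.2
white [ 281  189  108   54 3772] mean [0.4508 0.3903] rect 451 391 45 102 74.2
white [327 205  17  43 626] mean [0.4541 0.3998] rect 454 400 42 15 72.9
[ 1.02324198e+00  2.28674888e-01 -1.68896731e-01  8.36750115e-04
 -1.16973758e+00 -1.36014954e+00]
```

View pics/w1.png

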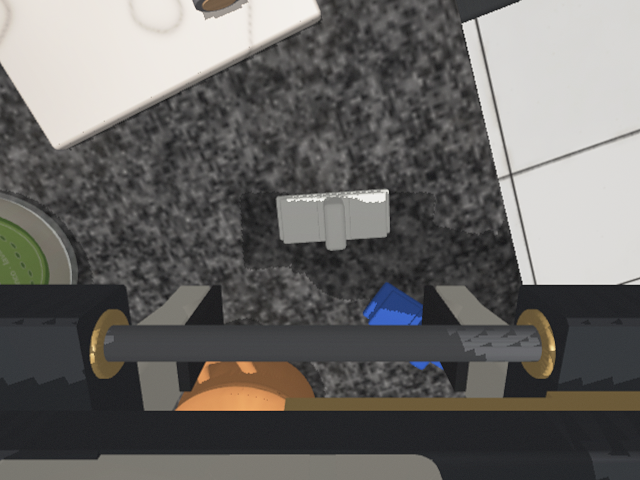

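The wrist view shows the white smoother at (333,216), its handle upright in the middle; the blue one is at (405,320) and the slab at the upper left. Lining up and descending.

Emit:
apply_moves:
  increments: [-0.0035,0.0045,-0.01,0,0,0.034,-0.0035,0.005,-0.02,0,0,0.034,0,0,-0.025,0,0,0,0,0,-0.025,0,0,0,0,0,-0.025,0,0,0,0,0,-0.025,0,0,0,0,0,-0.025,0,0,0,0,0,-0.015,0,0,0,0,0,0,0,0,0]
  hand: 0.3

```text
t: 2.65
eef_pos: [0.4468, 0.4001, 0.0654]
ee_rot: [3.128, 0.005, 2.899]
force: [-0.9, -1.3, -0.1]
width: 0.0615
```

Emit:
apply_moves:
  increments: [0.003,-0.005,0,0.007,-0.003,-0.017,0.0025,-0.005,-0.005,0.006,-0.002,-0.017,0,0,-0.007,0,0,0,0,0,-0.007,0,0,0,0,0,0,0,0,0,0,0,0,0,0,0]

```text
t: 3.15
eef_pos: [0.4531, 0.3924, 0.0485]
ee_rot: [3.108, 0.008, 2.867]
force: [-0.0, -0.1, 0.1]
width: 0.0612
```

Emit:
apply_moves:
  increments: [0,-0.001,-0.004,-0.014,0.008,0,0,-0.001,-0.004,-0.01,0.006,0,0,0,0,0,0,0,0,0,0,0,0,0]

```text
t: 3.48
eef_pos: [0.4538, 0.3911, 0.0411]
ee_rot: [3.136, 0.001, 2.868]
force: [0.6, 0.2, -0.6]
width: 0.0613
```

Emit:
apply_moves:
  increments: [0,0,0,0,0,0,0,0,0,0,0,0,0,0,0,0,0,0,0,0,0,0,0,0,0,0,0,0,0,0,0,0,0,0,0,0]
  hand: 1
  force: 30

```text
t: 3.98
eef_pos: [0.4539, 0.3913, 0.0412]
ee_rot: [3.136, 0.002, 2.868]
force: [-0.7, 0.3, 0.7]
width: 0.0268
```

Emit:
apply_moves:
  increments: [0,0,0,0,0,0,0,0,0,0,0,0,0,0,0,0,0,0,0,0,0,0,0,0]

```text
t: 4.32
eef_pos: [0.4538, 0.3913, 0.0413]
ee_rot: [3.135, 0.002, 2.868]
force: [0.1, 0.2, -0.2]
width: 0.018
```

Emit:
apply_moves:
  increments: [0,0,0.02,0,0,0,0,0,0.025,0,0,0,0,0,0.025,0,0,0,0,0,0.01,0,0,0,0.0016,-0.028,0,0,0,0.029,0.0016,-0.028,0,0,0,0.029,0.0016,-0.028,0,0,0,0.029,0.0016,-0.028,0,0,0,0.029,0.0016,-0.028,0,0,0,0.029,0.0016,-0.028,0,0,0,0.029,0.0016,-0.028,0,0,0,0.029,0.0016,-0.028,0,0,0,0.029,0.0016,-0.018,0,0,0,0.029,0,0,0,0,0,0,0,0,0,0,0,0]

```text
t: 5.57
eef_pos: [0.463, 0.137, 0.1191]
ee_rot: [3.138, -0.003, -3.141]
force: [-0.1, 1.3, -1.4]
width: 0.0173
```

Emit:
apply_moves:
  increments: [0.002,0.001,-0.01,0,0,0,0.002,0.001,-0.008,0,0,0,0,0,0,0,0,0,0,0,0,0,0,0,0,0,0,0,0,0]

```text
t: 5.98
eef_pos: [0.4672, 0.1412, 0.0978]
ee_rot: [3.139, -0.004, -3.141]
force: [-0.4, -0.0, -1.3]
width: 0.0178
```

```bash
python3 - <<'E'
from h import *
s=arm.get_state();print(s['force'],s['eef_pos'])
C=pose('wrist');im=save('wrist','w2.png')
for i in range(6): print(arm.get_state()['force'].round(2) if hasattr(arm.get_state()['force'],'round') else arm.get_state()['force']); optics.grab_frame('wrist')
E
```

```text
[-0.35556925 -0.0418285  -1.26250186] [0.46722501 0.14118305 0.09775761]
[ 0.63  0.88 -0.79]
[-0.93 -0.07 -0.04]
[-0.03 -0.1  -1.21]
[ 0.73  0.56 -0.86]
[-0.2  -0.5  -1.59]
[ 0.06  0.58 -2.14]
```

View pics/w2.png

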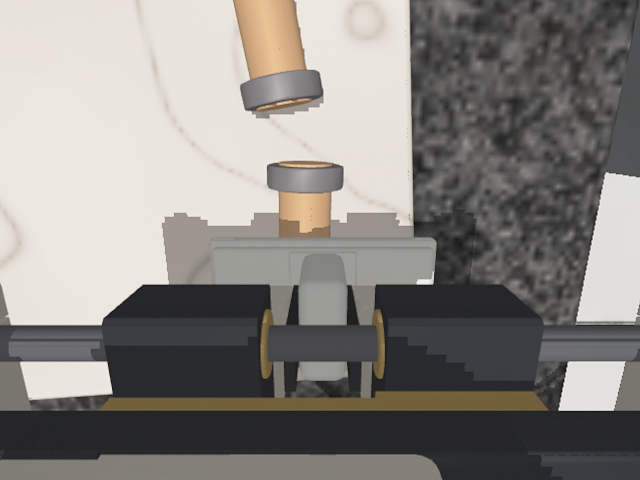

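The sole at (322,260) lies across the barrel at (305,215), clear of the near ring at (305,178). Going down to a light touch.

Emit:
apply_moves:
  increments: [0,0,-0.003,0,0,0,0,0,-0.001,0,0,0,0,0,0,0,0,0,0,0,0,0,0,0]

```text
t: 6.67
eef_pos: [0.4676, 0.1409, 0.0946]
ee_rot: [3.137, -0.002, 3.141]
force: [-0.5, 0.1, -1.2]
width: 0.0177
```

```bash
cat >> h.py <<'E'
def favg(n=8):
    F=[]
    for i in range(n): F.append(arm.get_state()['force']); optics.grab_frame('wrist')
    s=arm.get_state(); print('F',np.mean(F,0).round(2),'sd',np.std(F,0).round(2),np.round(s['eef_pos'],4),np.round(s['ee_rot'],3),round(s['t'],2))
E
python3 -c "from h import *;favg()"
```

```text
F [-0.19  0.02 -1.73] sd [0.43 0.46 0.66] [0.4677 0.141  0.0948] [ 3.137e+00 -2.000e-03  3.141e+00] 7.07
```

Emit:
apply_moves:
  increments: [0,0,-0.001,0,0,0,0,0,-0.001,0,0,0,0,0,0,0,0,0,0,0,0,0,0,0]

```text
t: 7.4
eef_pos: [0.4681, 0.1411, 0.093]
ee_rot: [3.137, -0.001, -3.141]
force: [0.5, -0.5, 0.5]
width: 0.0181
```

```bash
python3 -c "from h import *;favg(5)"
```

```text
F [-0.14 -0.54  0.71] sd [0.5  0.41 0.32] [0.468  0.1411 0.093 ] [ 3.137e+00 -1.000e-03 -3.142e+00] 7.65
```

Emit:
apply_moves:
  increments: [0,0,-0.001,0,0,0,0,0,0,0,0,0,0,0,0,0,0,0]

```text
t: 7.9
eef_pos: [0.4684, 0.1411, 0.0924]
ee_rot: [3.137, -0.0, -3.141]
force: [0.2, -1.0, 2.2]
width: 0.0174
```

```bash
python3 -c "from h import *;favg(5)"
```

```text
F [ 0.3  -1.27  2.75] sd [0.34 0.35 0.29] [0.4683 0.1411 0.0923] [ 3.137 -0.    -3.141] 8.15
```

Emit:
apply_moves:
  increments: [0.002,0,0,0,0,0,0.002,0,0,0,0,0,0.002,0,0,0,0,0,0.002,0,0,0,0,0,0.002,0,0,0,0,0,0.002,0,0,0,0,0,0.002,0,0,0,0,0,0.002,0,0,0,0,0,0,0,0,0,0,0,0,0,0,0,0,0]

```text
t: 8.98
eef_pos: [0.4863, 0.1408, 0.0922]
ee_rot: [3.137, -0.001, -3.141]
force: [-0.6, -2.2, 2.4]
width: 0.018
```

```bash
python3 -c "from h import *;favg(5)"
```

```text
F [-0.05 -1.4   2.61] sd [0.52 0.5  0.41] [0.4861 0.1408 0.0923] [ 3.137e+00 -1.000e-03 -3.141e+00] 9.23
```

Emit:
apply_moves:
  increments: [0.003,0,0,0,0,0,0.003,0,0,0,0,0,0.003,0,0,0,0,0,0.003,0,0,0,0,0,0.003,0,0,0,0,0,0.003,0,0,0,0,0,0.003,0,0,0,0,0,0.003,0,0,0,0,0,0.003,0,0,0,0,0,0.003,0,0,0,0,0,0.003,0,0,0,0,0,0.003,0,0,0,0,0,0,0,0,0,0,0,0,0,0,0,0,0]

```text
t: 10.4
eef_pos: [0.5261, 0.1401, 0.0921]
ee_rot: [3.138, -0.001, -3.141]
force: [0.1, -1.4, 3.3]
width: 0.0179
```

```bash
python3 - <<'E'
from h import *
favg(5)
im=optics.grab_frame('top').astype(int);C=pose('top')
m=(im[...,0]-im[...,2]>45); k=np.zeros_like(m); k[225:285,235:368]=m[225:285,235:368]
blobs(k,.045,'top',C,'pin',30)
E
```

```text
F [ 0.25 -1.65  2.77] sd [0.3  0.64 0.47] [0.5258 0.1402 0.0922] [ 3.138e+00 -1.000e-03 -3.141e+00] 10.65
pin [333 248  25  10 185] mean [ 0.5206 -0.1563] rect 521 -156 26 83 4.0
pin [267 252   6   9  44] mean [0.5105 0.1049] rect 511 105 28 17 0.1
pin [287 254  26  12 192] mean [0.4966 0.0018] rect 497 2 26 85 10.6
```

The first (left) pin rolled 33 mm, about 1.65 rad, with the force steady at 2.6–2.8 N, so it is good. On to the middle pin.

Emit:
apply_moves:
  increments: [0,0,0.015,0,0,0,-0.004,-0.01,0.01,0,0,0.018,-0.006,-0.02,0,0,0,0.028,-0.006,-0.022,0,0,0,0.028,-0.006,-0.022,0,0,0,0.028,-0.006,-0.022,0,0,0,0.028,-0.006,-0.022,0,0,0,0.028,-0.004,-0.016,0,0,0,0.02,0,0,0,0,0,0,0,0,0,0,0,0]

```text
t: 11.53
eef_pos: [0.4822, 0.0047, 0.1141]
ee_rot: [3.133, -0.004, -2.954]
force: [0.6, -0.2, -0.4]
width: 0.0179
```

Emit:
apply_moves:
  increments: [0.003,-0.003,-0.009,-0.007,0,0,0.001,-0.002,-0.009,0,0,0,0,0,0,0,0,0,0,0,-0.002,0,0,0,0,0,0,0,0,0]

```text
t: 11.95
eef_pos: [0.4877, 0.0012, 0.0914]
ee_rot: [3.141, -0.006, -2.953]
force: [0.1, -2.9, 6.0]
width: 0.0179
```

```bash
python3 -c "from h import *;favg(4)"
```

```text
F [ 0.15 -2.87  4.31] sd [0.29 0.3  1.1 ] [0.4878 0.0013 0.0922] [ 3.14  -0.004 -2.953] 12.15
```

Emit:
apply_moves:
  increments: [0.002,0.0004,0,0,0,0,0.002,0.0004,0,0,0,0,0.002,0.0004,0,0,0,0,0.002,0.0004,0,0,0,0,0.002,0.0004,0,0,0,0,0.002,0.0004,0,0,0,0,0,0,0,0,0,0]

```text
t: 12.73
eef_pos: [0.5011, 0.0044, 0.0927]
ee_rot: [3.14, -0.003, -2.954]
force: [0.7, -1.4, 1.6]
width: 0.0179
```

```bash
python3 -c "from h import *;favg(4)"
```

```text
F [ 0.4  -1.24  1.44] sd [0.24 0.34 0.14] [0.5006 0.0043 0.0927] [ 3.140e+00 -3.000e-03 -2.954e+00] 12.93
```

Emit:
apply_moves:
  increments: [0.002,0.0004,-0.0003,0,0,0,0.002,0.0004,0,0,0,0,0.002,0.0004,0,0,0,0,0.002,0.0004,0,0,0,0,0.002,0.0004,0,0,0,0,0.002,0.0004,0,0,0,0,0,0,0,0,0,0]

```text
t: 13.52
eef_pos: [0.5137, 0.0067, 0.0925]
ee_rot: [3.14, -0.003, -2.954]
force: [0.8, -1.3, 1.8]
width: 0.0178
```

```bash
python3 -c "from h import *;favg(4)"
```

```text
F [ 0.53 -0.77  1.64] sd [0.52 0.48 0.41] [0.5132 0.0066 0.0925] [ 3.140e+00 -3.000e-03 -2.954e+00] 13.72
```

Emit:
apply_moves:
  increments: [0.003,0.0006,-0.0002,0,0,0,0.003,0.0006,0,0,0,0,0.003,0.0006,0,0,0,0,0.003,0.0006,0,0,0,0,0.003,0.0006,0,0,0,0,0.003,0.0006,0,0,0,0,0.003,0.0006,0,0,0,0,0.003,0.0006,0,0,0,0,0.003,0.0006,0,0,0,0,0,0,0,0,0,0]

```text
t: 14.55
eef_pos: [0.5432, 0.0124, 0.0924]
ee_rot: [3.14, -0.003, -2.953]
force: [0.3, -1.1, 1.9]
width: 0.018
```

```bash
python3 - <<'E'
from h import *
favg(5)
im=optics.grab_frame('top').astype(int);C=pose('top')
m=(im[...,0]-im[...,2]>45); k=np.zeros_like(m); k[225:285,235:368]=m[225:285,235:368]
blobs(k,.045,'top',C,'pin',30)
E
```

```text
F [ 0.42 -1.33  1.97] sd [0.17 0.25 0.43] [0.5423 0.0122 0.0924] [ 3.14  -0.004 -2.953] 14.8
pin [333 248  25  10 185] mean [ 0.5206 -0.1565] rect 520 -156 26 83 3.7
pin [250 253  22   8 134] mean [0.5075 0.1311] rect 510 136 72 24 89.2
```

The middle pin is steady too over about 1.6 rad (1.4–2.0 N), so the right one must be bad. Testing it.

Emit:
apply_moves:
  increments: [0,0,0.015,0,0,0,-0.003,-0.01,0.01,0,0,-0.01,-0.004,-0.022,0,0,0,-0.016,-0.004,-0.025,0,0,0,-0.016,-0.004,-0.025,0,0,0,-0.016,-0.004,-0.025,0,0,0,-0.016,-0.004,-0.025,0,0,0,-0.016,-0.004,-0.022,0,0,0,-0.016,-0.002,-0.01,0,0,0,-0.016,0,0,0,0,0,0,0,0,0,0,0,0]

```text
t: 15.77
eef_pos: [0.5045, -0.1585, 0.1163]
ee_rot: [3.134, -0.009, -3.086]
force: [-0.3, 1.0, -0.9]
width: 0.0175
```

Emit:
apply_moves:
  increments: [0.004,0.001,-0.009,-0.006,-0.007,0,0.002,0,-0.008,0,0,0,0,0,-0.001,0,0,0,0,0,0,0,0,0,0,0,0,0,0,0]

```text
t: 16.18
eef_pos: [0.5106, -0.1548, 0.0973]
ee_rot: [3.14, -0.003, -3.083]
force: [0.0, -0.4, -0.6]
width: 0.018
```

```bash
python3 -c "from h import *;favg(4)"
```

```text
F [ 0.23 -0.22 -1.28] sd [0.12 0.22 0.62] [ 0.5108 -0.1552  0.0978] [ 3.140e+00 -1.000e-03 -3.084e+00] 16.38
```

Emit:
apply_moves:
  increments: [0,0,-0.003,0,0,0,0,0,-0.001,0,0,0,0,0,-0.0005,0,0,0,0,0,0,0,0,0,0,0,0,0,0,0]

```text
t: 16.8
eef_pos: [0.5112, -0.1552, 0.0935]
ee_rot: [3.14, -0.0, -3.084]
force: [0.3, 0.3, -1.0]
width: 0.0177
```

```bash
python3 -c "from h import *;favg(4)"
```

```text
F [ 0.24  0.14 -1.01] sd [0.32 0.16 0.17] [ 0.5112 -0.1552  0.0936] [ 3.14  -0.    -3.084] 17.0
```

Emit:
apply_moves:
  increments: [0,0,-0.001,0,0,0,0,0,-0.001,0,0,0,0,0,0,0,0,0,0,0,0,0,0,0]

```text
t: 17.33
eef_pos: [0.5127, -0.1551, 0.0926]
ee_rot: [3.14, 0.003, -3.083]
force: [-0.3, 1.0, 1.3]
width: 0.0175
```

```bash
python3 -c "from h import *;favg(4)"
```

```text
F [0.25 0.87 1.08] sd [0.71 0.22 0.31] [ 0.5125 -0.1552  0.0924] [ 3.140e+00  3.000e-03 -3.083e+00] 17.53
```

Emit:
apply_moves:
  increments: [0.002,0.0001,-0.0002,0,0,0,0.002,0.0001,0,0,0,0,0.002,0.0001,0,0,0,0,0.002,0.0001,0,0,0,0,0.002,0.0001,0,0,0,0,0,0,0,0,0,0]

```text
t: 18.03
eef_pos: [0.5232, -0.1545, 0.0918]
ee_rot: [3.14, 0.002, -3.083]
force: [0.5, 0.8, 0.3]
width: 0.0178
```

```bash
python3 -c "from h import *;favg(4)"
```

```text
F [0.4  0.37 0.95] sd [0.16 0.42 0.38] [ 0.5227 -0.1545  0.0919] [ 3.140e+00  2.000e-03 -3.084e+00] 18.23
```

Emit:
apply_moves:
  increments: [0.002,0.0001,-0.0003,0,0,0,0.002,0.0001,-0.0001,0,0,0,0.002,0.0001,-0.0001,0,0,0,0.002,0.0001,-0.0001,0,0,0,0.002,0.0001,-0.0001,0,0,0,0.002,0.0001,-0.0001,0,0,0,0,0,0,0,0,0]

```text
t: 18.82
eef_pos: [0.5356, -0.1538, 0.091]
ee_rot: [3.14, 0.001, -3.084]
force: [-0.6, 0.4, 1.0]
width: 0.0173
```

```bash
python3 -c "from h import *;favg(4)"
```

```text
F [0.2  0.54 0.78] sd [0.7  0.25 0.48] [ 0.5351 -0.1538  0.091 ] [ 3.140e+00  1.000e-03 -3.084e+00] 19.02
```

The sole has to follow down 1.4 mm to hold the same force, so this is the bad pin. Completing the quarter turn.

Emit:
apply_moves:
  increments: [0.003,0.0002,-0.0004,0,0,0,0.003,0.0002,-0.0003,0,0,0,0.003,0.0002,-0.0001,0,0,0,0.003,0.0002,-0.0001,0,0,0,0.003,0.0002,-0.0001,0,0,0,0,0,0,0,0,0]

```text
t: 19.52
eef_pos: [0.5515, -0.1528, 0.0901]
ee_rot: [3.14, 0.001, -3.084]
force: [0.7, 0.3, 0.9]
width: 0.018
```

```bash
python3 -c "from h import *;favg(4)"
```

```text
F [0.16 0.41 0.94] sd [0.35 0.3  0.32] [ 0.5507 -0.1528  0.0901] [ 3.140e+00  1.000e-03 -3.084e+00] 19.72
```

Emit:
apply_moves:
  increments: [0.003,0.0002,-0.0005,0,0,0,0.003,0.0002,-0.0001,0,0,0,0.003,0.0002,-0.0001,0,0,0,0.003,0.0002,0,0,0,0,0.003,0.0002,0,0,0,0,0.003,0.0002,0,0,0,0,0,0,0,0,0,0]

```text
t: 20.3
eef_pos: [0.5705, -0.1515, 0.0897]
ee_rot: [3.14, 0.001, -3.084]
force: [0.2, 0.5, 0.5]
width: 0.0181
```

```bash
python3 - <<'E'
from h import *
favg(4)
im=optics.grab_frame('top').astype(int);C=pose('top')
m=(im[...,0]-im[...,2]>45); k=np.zeros_like(m); k[215:285,235:368]=m[215:285,235:368]
blobs(k,.045,'top',C,'pin',20)
E
```

```text
F [0.4  0.82 1.18] sd [0.22 0.59 0.58] [ 0.5696 -0.1516  0.0897] [ 3.140e+00  1.000e-03 -3.084e+00] 20.5
pin [303 246   8   9  58] mean [ 0.5302 -0.0216] rect 531 -21 26 26 10.6
pin [298 248   3   8  23] mean [0.5251 0.0031] rect 526 3 7 24 89.5
pin [248 253   9   8  69] mean [0.5106 0.1659] rect 510 165 28 24 89.2
```

Emit:
apply_moves:
  increments: [0,0,0.015,0,0,0,0,0,0.02,0,0,0,-0.0072,0.02,0.01,0,0,0,-0.0072,0.034,0,0,0,0,-0.0072,0.034,0,0,0,0,-0.0072,0.034,0,0,0,0,-0.0072,0.034,0,0,0,0,-0.0072,0.034,0,0,0,0,-0.0072,0.034,0,0,0,0,-0.0072,0.034,0,0,0,0,-0.0072,0.034,0,0,0,0,-0.0072,0.034,0,0,0,0,-0.0072,0.034,0,0,0,0,-0.0072,0.034,0,0,0,0,-0.0072,0.034,0,0,0,0,-0.0072,0.034,0,0,0,0,-0.0072,0.034,0,0,0,0,-0.0072,0.02,0,0,0,0,0,0,0,0,0,0,0,0,0,0,0,0]

```text
t: 22.22
eef_pos: [0.4361, 0.3822, 0.1304]
ee_rot: [-3.141, -0.01, -3.091]
force: [0.5, -0.9, -1.9]
width: 0.0182
```

```bash
python3 - <<'E'
from h import *
C=pose('top')
im=save('top','top3.png',(125,185,525,305),2)
im=optics.grab_frame('top').astype(int)
m=(im[...,0]-im[...,2]>45); k=np.zeros_like(m); k[215:285,235:368]=m[215:285,235:368]
blobs(k,.045,'top',C,'pin',20)
E
```

```text
pin [333 240  24  10 181] mean [ 0.5484 -0.1543] rect 548 -154 26 82 4.0
pin [286 246  25  12 190] mean [0.5253 0.0072] rect 525 7 27 84 10.1
pin [248 253  25   8 183] mean [0.5092 0.1397] rect 510 138 83 24 89.2
```

View pics/top3.png

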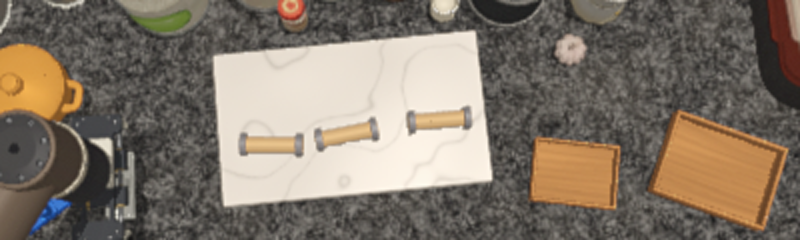

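Emit:
apply_moves:
  increments: [0.002,0,-0.015,0,-0.005,0,0.002,0,-0.02,0,-0.005,0,0,0,-0.02,0,0,0,0,0,-0.015,0,0,0,0,0,-0.004,0,0,0,0,0,-0.002,0,0,0,0,0,0,0,0,0]

```text
t: 22.9
eef_pos: [0.4435, 0.3735, 0.0539]
ee_rot: [-3.141, 0.002, -3.101]
force: [-0.5, -0.5, -1.7]
width: 0.0178
```

Emit:
apply_moves:
  increments: [0,0,-0.006,0,0,0,0,0,-0.004,0,0,0,0,0,-0.001,0,0,0,0,0,-0.001,0,0,0,0,0,0,0,0,0,0,0,0,0,0,0]

```text
t: 23.4
eef_pos: [0.4453, 0.3743, 0.0443]
ee_rot: [3.138, 0.005, -3.102]
force: [0.1, 0.2, -1.6]
width: 0.0176
```

Emit:
apply_moves:
  increments: [0,0,-0.0015,0,0.005,0,0,0,-0.0015,0,0,0,0,0,-0.0008,0,0,0,0,0,0,0,0,0,0,0,0,0,0,0]

```text
t: 23.82
eef_pos: [0.4454, 0.375, 0.0411]
ee_rot: [3.137, 0.0, -3.101]
force: [0.3, -0.8, 0.8]
width: 0.018
```

Contact is felt, so I release and rise, opening fully.

Emit:
apply_moves:
  increments: [0,0,0,0,0,0,0,0,0,0,0,0,0,0,0,0,0,0,0,0,0,0,0,0,0,0,0,0,0,0,0,0,0,0,0,0,0,0,0.015,0,0,0,0,0,0.025,0,0,0,0,0,0.03,0,0,0,0,0,0.02,0,0,0,0,0,0,0,0,0]
  hand: 0.5

```text
t: 24.73
eef_pos: [0.4447, 0.3737, 0.133]
ee_rot: [3.14, -0.002, -3.101]
force: [0.4, 1.6, 0.3]
width: 0.0439
```

Emit:
apply_moves:
  increments: [0.0066,-0.02,0.003,0,0,0.002,0.0066,-0.033,0.003,0,0,0.002,0.0066,-0.033,0,0,0,0.002,0.0066,-0.033,0,0,0,0.002,0.0066,-0.033,0,0,0,0.002,0.0066,-0.033,0,0,0,0.002,0.0066,-0.033,0,0,0,0.002,0.0066,-0.033,0,0,0,0.002,0.0066,-0.033,0,0,0,0.002,0.0066,-0.033,0,0,0,0.002,0.0066,-0.033,0,0,0,0.002,0.0066,-0.033,0,0,0,0.002,0.0066,-0.033,0,0,0,0.002,0.0066,-0.033,0,0,0,0,0.0066,-0.033,0,0,0,0,0.0066,-0.033,0,0,0,0,0,-0.015,0,0,0,0,0,0,0,0,0,0,0,0,0,0,0,0]
  hand: 0.25

```text
t: 26.32
eef_pos: [0.5491, -0.1799, 0.136]
ee_rot: [3.134, 0.001, -3.069]
force: [-0.3, -0.1, -1.0]
width: 0.0659
```

```bash
python3 - <<'E'
from h import *
C=pose('wrist'); print(arm.get_state()['eef_pos'],C[:3,3])
im=save('wrist','w3.png')
blobs((im[...,0]-im[...,2]>45),.035,'wrist',C,'pin',300)
C=pose('top');im=save('top','top4.png',(125,225,285,305),4)
i2=optics.grab_frame('top').astype(int); k=i2.min(2)>140; k[:, :165]=0;k[:,225:]=0; k[:250]=0;k[300:]=0
blobs(k,.02,'top',C,'smoother',50)
E
```

```text
[ 0.54905469 -0.17989802  0.13599241] [ 0.55452009 -0.25354853  0.282851  ]
pin [ 389    0  202   61 7484] mean [ 0.4583 -0.3181] rect 466 -313 112 31 4.1
pin [301 200  43   9 327] mean [ 0.5518 -0.2064] rect 552 -206 27 5 4.2
pin [ 301  230   42   95 3782] mean [ 0.5484 -0.1563] rect 548 -155 27 68 4.0
pin [144 310  30  68 979] mean [ 0.6633 -0.0969] rect 661 -97 56 19 83.0
pin [ 472  310   30   68 1003] mean [ 0.4251 -0.1141] rect 427 -114 19 56 15.1
pin [ 227  392  413   18 5815] mean [ 0.4428 -0.0639] rect 458 -64 309 15 4.2
smoother [184 261  17  33 437] mean [0.4432 0.3734] rect 443 377 110 56 5.0
```

View pics/w3.png

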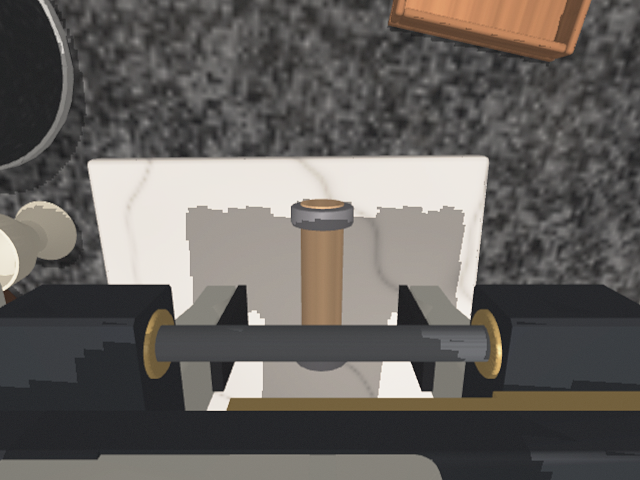

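View pics/top4.png

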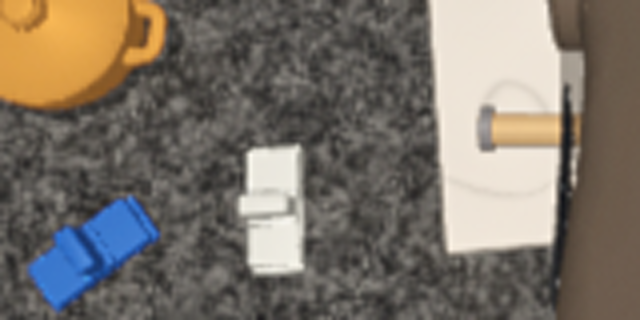

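The wrist view shows the bad pin between the open fingers, barrel at (322,280); the top crop shows the smoother standing upright at (272,210). Descending on the pin.

Emit:
apply_moves:
  increments: [0,0.012,-0.01,-0.006,0,0,0,0.011,-0.02,0,0,0,0,0,-0.025,0,0,0,0,0,-0.02,0,0,0,0,0,-0.01,0,0,0,0,0,0,0,0,0,0,0,0,0,0,0]

```text
t: 27.05
eef_pos: [0.5511, -0.1458, 0.0515]
ee_rot: [3.141, 0.008, -3.055]
force: [-0.2, 0.1, 0.6]
width: 0.0656
```

Emit:
apply_moves:
  increments: [-0.0015,-0.004,-0.006,0,0.005,-0.008,-0.001,-0.004,-0.005,0,0.003,-0.006,0,0,-0.004,0,0,0,0,0,-0.0015,0,0,0,0,0,0,0,0,0,0,0,0,0,0,0]

```text
t: 27.55
eef_pos: [0.5506, -0.1535, 0.0369]
ee_rot: [3.141, 0.005, -3.068]
force: [0.0, 0.2, -0.3]
width: 0.0654
```

Emit:
apply_moves:
  increments: [-0.002,0,-0.0025,0,0.004,0,0,0,0,0,0,0,0,0,0,0,0,0,0,0,0,0,0,0,0,0,0,0,0,0,0,0,0,0,0,0,0,0,0,0,0,0,0,0,0,0,0,0,0,0,0,0,0,0,0,0,0,0,0,0]
  hand: 1
  force: 25

```text
t: 28.38
eef_pos: [0.5488, -0.1538, 0.035]
ee_rot: [3.141, 0.002, -3.069]
force: [0.8, 0.1, 0.0]
width: 0.0274
```

Emit:
apply_moves:
  increments: [0,0,0.01,0,0,0,0,0,0.02,0,0,0,0,0,0.025,0,0,0,0,0,0.025,0,0,0,0,0,0.005,0,0,0,0,0,0,0,0,0,-0.0105,-0.02,0,0,0,-0.022,-0.0105,-0.026,0,0,0,-0.022,-0.0105,-0.026,0,0,0,-0.022,-0.0105,-0.026,0,0,0,-0.022,-0.0105,-0.026,0,0,0,-0.022,-0.0105,-0.026,0,0,0,-0.022,-0.0105,-0.026,0,0,0,-0.022,-0.0105,-0.026,0,0,0,-0.022,-0.008,-0.015,0,0,0,-0.022,0,0,0,0,0,0,0,0,0,0,0,0]

```text
t: 29.8
eef_pos: [0.4446, -0.3762, 0.1175]
ee_rot: [3.135, -0.012, 3.008]
force: [0.3, 0.5, -2.2]
width: 0.027
```

```bash
python3 - <<'E'
from h import *
C=pose('wrist'); print(C[:3,3])
im=save('wrist','w4.png')
for r in finder.landmark_of('wrist','tray')[:3]: print(r, ray('wrist',r['point'],0,C))
E
```

```text
[ 0.43652722 -0.44954567  0.26438096]
```

View pics/w4.png

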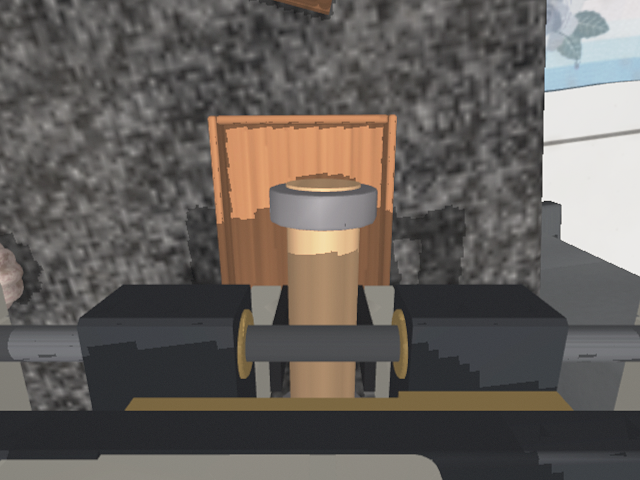

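The pin hangs over the small tray; the tray's far rim runs from (209,117) to (396,115). From those corners I can work out the tray centre.

```bash
python3 - <<'E'
from h import *
C=pose('wrist')
P=ray('wrist',[(209,117),(396,115)],.026,C)[:,:2]; print(P)
d=P[0]-P[1]; print(np.linalg.norm(d)); u=d/np.linalg.norm(d); v=np.array([-u[1],u[0]])
print('yaw',np.arctan2(u[1],u[0]),'centre',P.mean(0)+v*.073, P.mean(0)-v*.073)
E
```

```text
[[ 0.49856482 -0.46252983]
 [ 0.39124824 -0.44941481]]
0.10811499960141324
yaw -0.12160564506422315 centre [ 0.45376188 -0.38351141] [ 0.43605118 -0.52843322]
```

Emit:
apply_moves:
  increments: [0.005,-0.004,-0.01,-0.004,-0.006,0.006,0.004,-0.003,-0.015,-0.003,-0.005,0.006,0,0,-0.02,0,0,0,0,0,-0.01,0,0,0,0,0,0,0,0,0,0,0,0,0,0,0]

```text
t: 30.4
eef_pos: [0.4579, -0.378, 0.0616]
ee_rot: [3.141, 0.003, 3.031]
force: [-0.5, 0.2, -1.8]
width: 0.0274
```

Emit:
apply_moves:
  increments: [-0.003,-0.003,-0.008,0,0,-0.006,-0.001,-0.003,-0.012,0,0,-0.005,0,0,-0.008,0,0,0,0,0,-0.004,0,0,0,0,0,0,0,0,0,0,0,0,0,0,0]

```text
t: 30.9
eef_pos: [0.455, -0.3845, 0.0287]
ee_rot: [-3.141, 0.006, 3.02]
force: [-0.3, 0.5, -1.7]
width: 0.0269
```

Emit:
apply_moves:
  increments: [0,0,-0.003,0,0,0,0,0,-0.002,0,0,0,0,0,-0.001,0,0,0,0,0,0,0,0,0,0,0,0,0,0,0]

```text
t: 31.32
eef_pos: [0.4556, -0.3849, 0.0229]
ee_rot: [-3.14, 0.007, 3.02]
force: [0.0, -0.0, -1.9]
width: 0.0274
```

Emit:
apply_moves:
  increments: [0,0,-0.001,0,0,0,0,0,0,0,0,0,0,0,0,0,0,0]

```text
t: 31.57
eef_pos: [0.4559, -0.385, 0.0224]
ee_rot: [-3.14, 0.008, 3.02]
force: [0.9, 0.1, -1.3]
width: 0.0273
```

Emit:
apply_moves:
  increments: [0,0,0,0,0,0,0,0,0,0,0,0,0,0,0,0,0,0,0,0,0,0,0,0,0,0,0.01,0,0,0,0,0,0.02,0,0,0,0,0,0.03,0,0,0,0,0,0.035,0,0,0,0,0,0.035,0,0,0,0,0,0.03,0,0,0,0,0,0,0,0,0]
  hand: 0.55

```text
t: 32.48
eef_pos: [0.4538, -0.3848, 0.1932]
ee_rot: [-3.139, 0.006, 3.021]
force: [0.8, -0.2, -0.1]
width: 0.0399
```

Emit:
apply_moves:
  increments: [-0.005,0.03,0.01,0,0,0,-0.005,0.035,0.01,0,0,0,-0.005,0.035,0.01,0,0,0,-0.005,0.035,0,0,0,0,-0.005,0.02,0,0,0,0,0,0,0,0,0,0,0,0,0,0,0,0]

```text
t: 33.07
eef_pos: [0.428, -0.2259, 0.2328]
ee_rot: [-3.137, 0.019, 3.019]
force: [0.6, 0.7, -0.3]
width: 0.0393
```

```bash
python3 - <<'E'
from h import *
im=save('scene','sc2.png'); im=save('top','top5.png',(125,185,525,305),2)
C=pose('top'); im=optics.grab_frame('top').astype(int)
k=im.min(2)>140; k[:, :165]=0;k[:,225:]=0; k[:250]=0;k[300:]=0
blobs(k,.02,'top',C,'smoother',50)
for n in ['pin_a','spice_a','egg_cup','garlic_a']:
    for r in finder.landmark_of('top',n)[:4]: print(n,np.round(r['point']),round(r['conf'],2),ray('top',r['point'],.035,C).round(3))
E
```

```text
smoother [184 261  17  33 436] mean [0.4432 0.3734] rect 443 377 110 56 5.0
pin_a [262. 255.] 0.63 [0.517 0.132 0.035]
pin_a [410. 269.] 0.4 [ 0.462 -0.376  0.035]
spice_a [275. 194.] 0.65 [0.732 0.086 0.035]
spice_a [260. 255.] 0.42 [0.516 0.139 0.035]
spice_a [300. 243.] 0.37 [ 0.557 -0.001  0.035]
egg_cup [408. 211.] 0.57 [ 0.666 -0.38   0.035]
egg_cup [344. 189.] 0.46 [ 0.747 -0.156  0.035]
garlic_a [408. 215.] 0.55 [ 0.651 -0.378  0.035]
```

View pics/top5.png

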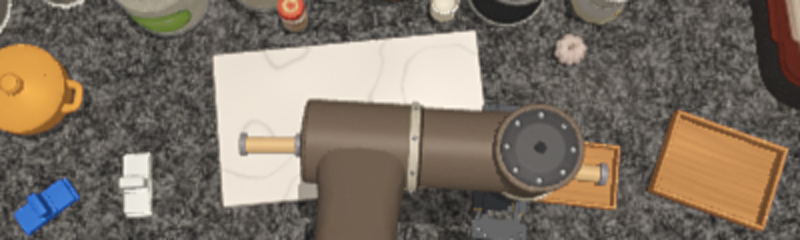

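View pics/sc2.png

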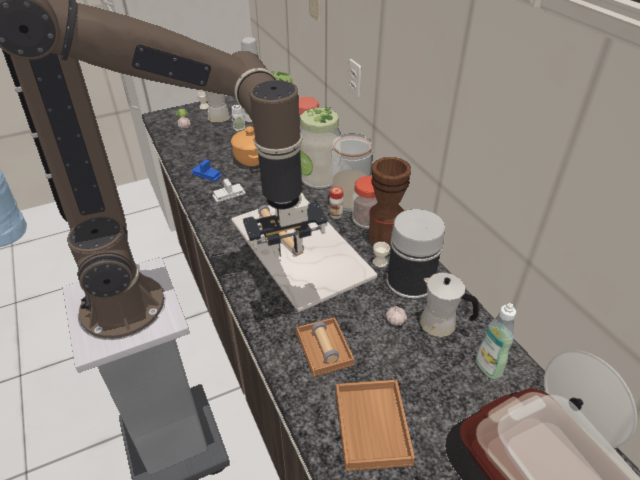

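The scene view shows the pin lying in the small tray at (325,343), the smoother upright at (229,190), and the bystanders in place. Both good pins are still on the slab, partly hidden by the arm. Handing in.

```bash
python3 -c "
from station import arm
print(arm.get_state()['t'],arm.get_state()['qd']);print(arm.job_done())"
```

```text
33.4167 [ 0.00449441 -0.00039456 -0.00386204  0.00020768 -0.0010168  -0.00173929]
the job is handed in; nothing more can be done
None
```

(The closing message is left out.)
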